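# Close and clamp the leaf drill jig over a brake shoe

## Robot

A 6-joint arm with a two-finger parallel gripper is mounted at the origin on a cart in front of the work surface, level with it; the furniture and walls round the work are solid. World frame = base frame: x ahead of the robot, y to its left, z up, the work surface at z = 0. Lengths are in mm, angles in rad, forces in N, time in s.
With the tool pointing down it reaches from about 250 to 800 mm from the base axis. Payload 8.5 kg.
Tool frame: the origin (TCP) lies between the finger pads; the fingertips stand env.tip_extent ahead of it and the grasp point (between the pads) lies 8 mm behind it (env.tip_extent is the distance from the TCP to the fingertips, in mm); z points along the fingers, y is the direction in which the jaws open and shut (so a half turn about z gives the same grasp; the last joint's range is limited). The gripper opens to 85 mm and grips with 20 to 120 N. Pads are 22 mm wide; open, the fingers measure 114 mm over their backs; the gripper's body (76 mm by 85 mm) begins 54 mm behind the grasp point. The pads swing forward as they close: fully open they stand 13 mm farther back than shut.
Start: joints at [-1.197, 0.238, -0.013, 1.319, 0, 1.571], TCP at [191.689, -488.708, 242.276] pointing down, gripper open.
Joint ranges: [-2.66, 2.66], [-1.03, 1.9], [-1.14, 1.46], [-1.82, 2.27], [-1.45, 1.34], [-3.14, 3.14]. Speed limits (rad/s): [2.22, 2.22, 2.79, 3.14, 3.14, 3.14].

## Interface

Orientations are given as a unit quaternion [w, x, y, z].
In Python, from workcell import telemetry, imaging, env gives the robot as it stands. The module is installed in compiled form; this text tells all that it offers.
- The arm moves only by the tool arm_command, never from a script. Its argument "targets" is a list of rows, each a list of 6 numbers: the shift along the tool's x, y, z in mm, then the turn, a rotation vector about the tool's x, y, z in degrees. In form: [[x, y, z, ax, ay, az], ...]. A call has 1 to 10 rows; each row is the pose to reach, as a shift and turn from the pose measured when the call began, along the tool's axes at that moment; what a row does not reach only later rows make up. A row lasts 1/12 s, in which the tool goes at most 41.7 mm and 7.16 degrees, less where a joint would pass 70% of its speed; a pose out of reach is approached as far as the arm can. A call with a gripper value outside its range is refused whole. "grip" is the opening, from -1 (shut) to 1 (fully open), set as the call begins (left out, the last holds). The fingers move at their own pace and stop on an object; "force" is the grip in N (left out, the last holds). Time passes only in rows, so rows that repeat a pose let the fingers close. It gives the time, the measured TCP pose, the force and the opening at its end, in the units of the state.
- telemetry.get_state(): the state, without advancing time (a new reading comes with each control period).
- imaging.camera(name): name is "side" or "top"; returns a dict with "image" (480x640x3 uint8, red, green, blue), "depth" (480x640 float32, mm along the optical axis (not along the pixel's ray), 0 where there is no reading), "intrinsics" (3x3 intrinsics, pixels), "k1" (the pictures are not rectified: a ray, as slopes to the right and down, at radius r is drawn at 1 + k1 r^2 times it, then the intrinsics apply), "world_to_cam" (4x4, takes a point from world to camera coordinates). Camera axes: x right, y up, looking along -z (the intrinsics and any distortion apply to the point x, -y, -z); pixel columns grow to the right and rows downward; lengths in mm; the calibration is good to about 2 mm. A picture is of the moment at which its call begins.
- env.job_done(): hands the job in, once; it reports no verdict.
The state is a dict: "time": time; "joints": joint angles; "joint_velocities": joint speeds; "joint_efforts": joint torques, N m; "tool_pos": TCP position; "tcp_rot": TCP orientation; "force": force on the tool from outside, world axes, zero at the start; "torque": the same for the moment, N m; "grip_width": opening from 0.0 (shut) to 1.0 (fully open).
Only numpy, scipy, OpenCV 4.12 (cv2) and the standard library are available. Lean on these libraries where they do the work, as an engineer would, in place of code of your own. Each camera call takes 0.05 s, during which the arm holds its last target.

## Task

A brake shoe lies in the drill jig; make the jig ready for the drill, only by pushing with the fingertips. Push the slide with the shoe fully in to its stop, then swing the hinged drill plate over and press it down flat until it is fully shut, then push the toggle clamp's handle all the way down so that the clamp locks the plate. Do not lift the shoe, which stays in its nest on the slide, and leave the other things on the bench where they are.

Things in the scene. Friction and masses are not known exactly. Their poses are not given: they have to be found in the camera images.
- jig: Leaf drill jig bolted to the bench: grey base 210 x 172 x 12 mm, extended at its right for the clamp. Origin: bench level, middle of the base. Jig axes, used for all offsets below: +x the way the slide is pushed in (about away from the robot; jig yaw -0.3 to 0.12), +y left, where the hinge is, z up. Apart from drill plate and clamp (its fixed cheeks 93 mm) nothing on it stands over 77 mm.
- slide (a joint): How far the slide is out, m: 0 = home at its stop, 0.062 = fully out for loading, where it starts. It is a steel plate 180 x 92 mm running along x between guide bars; 3 N of friction, stays where left. The pin under the drill plate drops into the notch in the slide's right-hand bar only when the slide is home (within 2 mm); else it lands on the bar and keeps the drill plate 0.1 rad open. Once shut it locks the slide.
- push_plate (a point): Point to push the slide: on the front face (towards -x, the robot) of the upright plate at the slide's front, 70 mm wide (y), 8 mm thick, from 13 to 59 mm above the bench. This point is at the middle of its width, 44 mm above the bench, and travels with the slide.
- drill_leaf (a joint): Angle of the hinged drill plate, rad: 0 = shut, level over the shoe; 1.57 = upright; at most 1.95; starts at 1.35 to 1.8. Aluminium, 150 mm (along the hinge) x 141 x 10 mm, 0.4 kg; its window and its three bushes (4 mm proud) lie within 95 mm of the hinge axis, beyond is solid. Stiff hinge (0.42 N m of friction): it stays where left and must be pushed all the way down.
- leaf_edge (a point): Middle of the drill plate's free edge, 141 mm from the hinge axis, on its upper face, which looks up when shut and left (away from the slide) when upright. The upper face lies 5 mm outside the plane through the hinge axis. When shut this point is 70 mm above the bench.
- leaf_hinge (a point): Middle of the hinge axis, which runs along x at the jig's left side, 65 mm above the bench. The drill plate reaches 75 mm either way along x from here and swings over to -y (right) to shut.
- clamp_handle (a joint): Angle of the toggle clamp's handle, rad: 0 = fully down, level, locked; at most 1.45 (nearly upright, open); starts at 1.2 to 1.4. Pushing the handle down, outwards to the right (-y), swings the clamp's short bar onto the dark strip (3 mm proud) at the drill plate's free edge; with the handle up the bar stands clear of the plate. About 0.2 N m of friction; stays where left.
- handle_end (a point): On the centre line of the handle's black round grip (19 mm thick) near its end, 110 mm from the handle's pivot; 12 mm of grip lie beyond. When locked it is 90 mm above the bench.
- handle_pivot (a point): The handle's pivot, 86 mm above the bench, axis along x, at the clamp on the jig's right side. From here the locked handle points to -y, its centre line 4 mm above the pivot.
- shoe: The work: a used brake shoe, 156 mm long, 70 mm wide, 33 mm high, loose and flat in the slide's nest, long side along the jig's x, underside 23 mm above the bench. Origin: middle of its underside. To be left lying there.
- driver: bystander: pocket screwdriver with a stubby orange handle, 132 mm long, lying on the bench to the left of the jig. To be left where it is.
- spare_nut: bystander: plain hex nut, 22 mm across the flats, 12 mm high, on the bench at the jig's front right. To be left where it is.
- second_nut: bystander: the like hex nut, beside the other. To be left where it is.
- pin: bystander: plain turned cylinder pin, 17 x 80 mm, lying on the bench at the jig's right, in front of the clamp. To be left where it is.
Mind the look-alikes: they are no part of the job. Leave any pink or red look-alike of the shoe alone.

How it is judged:
By the outcome, as a careful person would: the job done as asked, in the order asked, and still so for the second after the job is handed in, with the robot touching nothing.
It also fails if it takes over 62 s, if anything falls off the work surface, if the arm or the gripper's body presses on something with over 40 N, if the wrist force passes 120 N, or if a joint passes its speed limit or range.

## Working session

There is one attempt and no reset: what is moved stays moved. The work goes in short steps, Python scripts to look and compute and a tool call to move; the robot and the scene stay as the last step left them, time stands still between calls to the robot, and variables do not carry over. Pictures are saved under pics/ and viewed, and the job is handed in when it is done.

Besides the shell and the picture viewer there is one more tool, called as a command line: name --pt "numbers of a row" for each row, then --argument value for the rest. arm_command: Moves the arm, as the interface text tells. Its arguments: {"type":"object","properties":{"targets":{"type":"array","items":{"type":"array","items":{"type":"number"}}},"grip":{"type":"number"},"force":{"type":"number"}},"required":["targets"]}

```bash
mkdir -p pics; python3 - <<'E'
from workcell import telemetry, imaging, env
import cv2,numpy as np,pickle
print(telemetry.get_state()); print(env.tip_extent)
for n in ("side","top"):
    c=imaging.camera(n); pickle.dump(c,open(f"{n}0.pkl","wb"))
    cv2.imwrite(f"pics/{n}0.png",c["image"][:,:,::-1]); print(n,c["intrinsics"],c["k1"],np.round(c["world_to_cam"],3).tolist())
E
```

```text
{'time': 0.0, 'joints': array([-1.19699375e+00,  2.38823633e-01, -1.42555423e-02,  1.31919127e+00,
       -6.30856200e-06,  1.57079138e+00]), 'joint_velocities': array([ 1.87009771e-05, -3.59646469e-03, -3.12819729e-04,  4.51661101e-04,
       -4.14064199e-04,  5.19469200e-04]), 'joint_efforts': array([-1.04865303e-04, -5.38783658e+01,  3.46441627e+01,  1.82624365e-02,
        6.78733886e-05, -1.41769370e-07]), 'tool_pos': array([ 191.56200631, -488.37936719,  241.65462737]), 'tcp_rot': array([-7.23637746e-04,  9.82584012e-01,  1.85817428e-01, -1.40054321e-04]), 'force': array([-0.59195287,  0.78767709, -0.62586604]), 'torque': array([-0.05343464, -0.03641701,  0.01479652]), 'grip_width': 0.9979263013022042}
11.0
side [[486.02497229   0.         321.70862734]
 [  0.         486.02497229 235.30159751]
 [  0.           0.           1.        ]] -0.11322634290700452 [[0.976, -0.217, -0.007, -507.107], [0.136, 0.589, 0.797, -303.152], [-0.168, -0.779, 0.604, -958.534], [0.0, 0.0, 0.0, 1.0]]
top [[570.89759997   0.         315.37503661]
 [  0.         570.89759997 235.43316354]
 [  0.           0.           1.        ]] -0.09598231973982188 [[0.016, -1.0, 0.023, 166.47], [0.998, 0.017, 0.064, -562.087], [-0.064, 0.022, 0.998, -1402.222], [0.0, 0.0, 0.0, 1.0]]
```

View pics/side0.png

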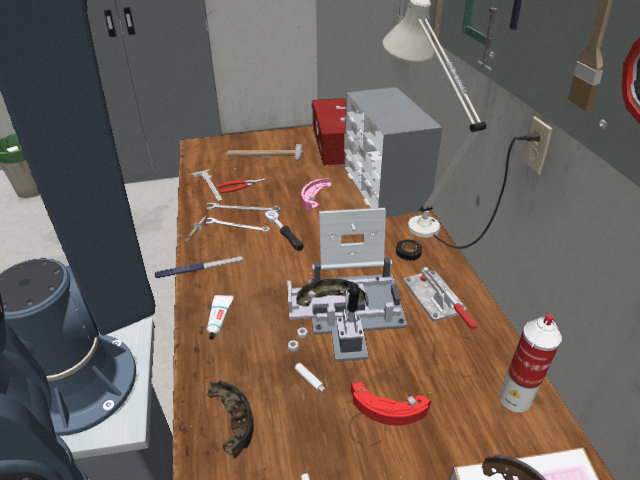

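View pics/top0.png

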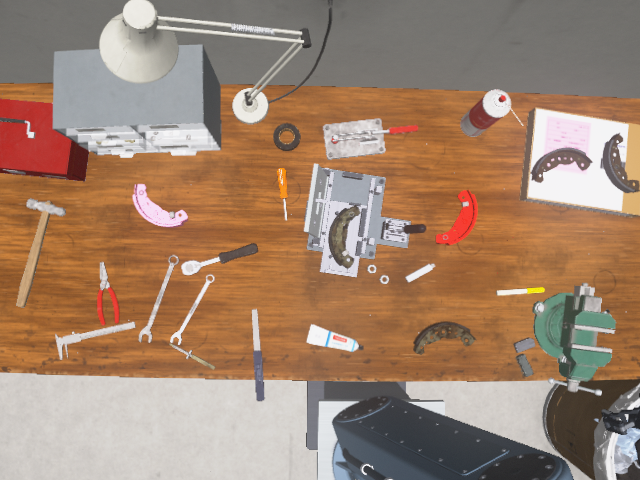

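The jig with the dark shoe is at top (345,220) and side (345,310). A look-alike fixture with a red handle sits at top (355,138). It has no slide or drill leaf, so it isn't part of the job. The dark shoe at (445,337), the red one and the pink one are also look-alikes. I'll enlarge the jig to confirm.

```bash
python3 - <<'E'
import cv2
t=cv2.imread("pics/top0.png")[155:285,260:440]; s=cv2.imread("pics/side0.png")[195:395,270:450]
a=cv2.resize(t,None,fx=4.4,fy=4.4,interpolation=cv2.INTER_CUBIC); cv2.imwrite("pics/t0c.png",a)
b=cv2.resize(s,None,fx=3,fy=3,interpolation=cv2.INTER_CUBIC); cv2.imwrite("pics/s0c.png",b)
E
```

```text
(no output)
```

View pics/t0c.png

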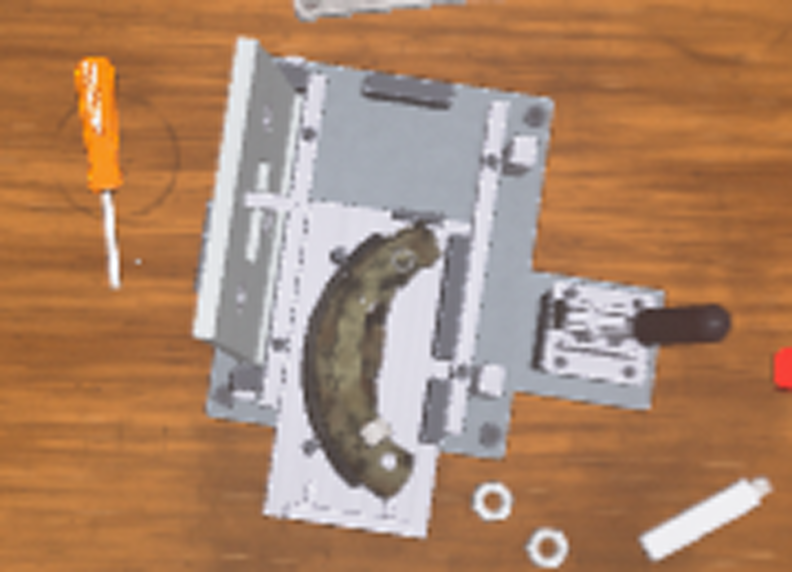

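View pics/s0c.png

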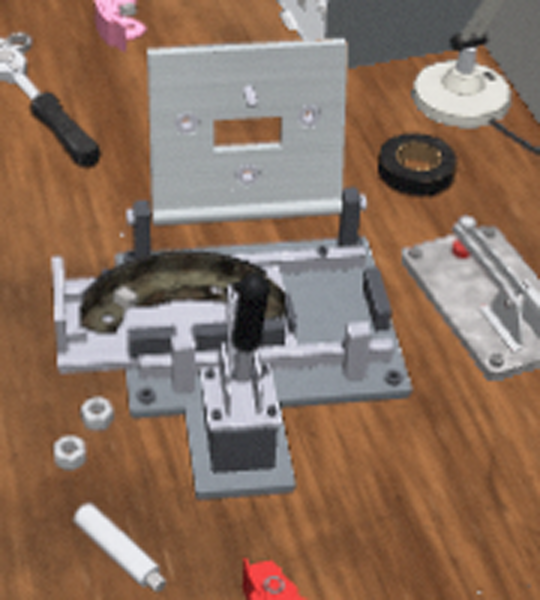

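```bash
cat > h.py <<'E'
import numpy as np,cv2,pickle
def und(c,u,v):
    K=c["intrinsics"];d=np.array([(u-K[0,2])/K[0,0],(v-K[1,2])/K[1,1]]);s=d.copy()
    for _ in range(30): s=d/(1+c["k1"]*(s@s))
    return s
def ray(c,u,v):
    s=und(c,u,v);W=np.linalg.inv(c["world_to_cam"]);return W[:3,3],W[:3,:3]@np.array([s[0],-s[1],-1.])
def plane(c,u,v,z):
    o,d=ray(c,u,v);return o+d*(z-o[2])/d[2]
def dep(c,u,v):
    o,d=ray(c,u,v);return o+d*c["depth"][int(round(v)),int(round(u))]
def two(c1,p1,c2,p2):
    o1,d1=ray(c1,*p1);o2,d2=ray(c2,*p2);d1/=np.linalg.norm(d1);d2/=np.linalg.norm(d2)
    t=np.linalg.lstsq(np.stack([d1,-d2],1),o2-o1,rcond=None)[0];a=o1+t[0]*d1;b=o2+t[1]*d2
    return (a+b)/2,np.linalg.norm(a-b)
def proj(c,p):
    q=(c["world_to_cam"]@np.append(p,1))[:3];s=np.array([q[0],-q[1]])/-q[2];s=s*(1+c["k1"]*(s@s));K=c["intrinsics"]
    return K[0,0]*s[0]+K[0,2],K[1,1]*s[1]+K[1,2]
def load(n): return pickle.load(open(n+".pkl","rb"))
def snap(tag):
    from workcell import imaging
    r=[]
    for n in ("side","top"):
        c=imaging.camera(n);pickle.dump(c,open(n+tag+".pkl","wb"));cv2.imwrite(f"pics/{n}{tag}.png",c["image"][:,:,::-1]);r.append(c)
    return r
E
python3 - <<'E'
from h import *
np.set_printoptions(precision=1,suppress=True)
t,s=load("top0"),load("side0")
T=lambda x,y:(260+x/4.4-.4,155+y/4.4-.4)
S=lambda x,y:(270+x/3-.3,195+y/3-.3)
for n,p,z in [("baseFL",(207,412),12),("baseFR",(503,458),12),("baseBR",(552,98),12),("extBR",(664,292),12),("extFR",(648,408),12),("slFL",(263,515),59),("slFR",(427,538),59),
 ("gripend",(728,322),190),("gripbase",(640,325),130),("leafB",(245,40),200),("leafF",(197,337),200),("leafB2",(257,45),200),("leafF2",(210,340),200),("nut1",(493,500),12),("nut2",(548,547),12),("pinA",(650,548),17),("pinB",(765,485),17),("cheek",(595,320),93)]:
    print(n,plane(t,*T(*p),z),dep(t,*T(*p)))
for n,a,b in [("leafB",(245,38),(345,40)),("leafF",(195,337),(150,50)),("baseFR",(503,458),(130,416)),("baseBR",(552,98),(410,396)),("extFR",(648,408),(196,495)),("extBR",(664,292),(293,490)),("ppR",(427,538),(62,362))]:
    print(n,*two(t,T(*a),s,S(*b)))
for n,b in [("gripTop",(255,280)),("gripmid",(250,315)),("gripBot",(243,345)),("leafmid",(250,60)),("leaflow",(250,195)),("ppTopL",(57,262)),("ppTopR",(65,330))]:
    print(n,dep(s,*S(*b)))
E
```

```text
baseFL [527.2 197.   12. ] [527.3 196.9   8.9]
baseFR [503.9  28.8  12. ] [504.1  27.8   3.5]
baseBR [710.5   2.5  12. ] [710.    2.8  14.7]
extBR [600.1 -62.6  12. ] [601.3 -65.1  -0.8]
extFR [533.6 -53.8  12. ] [533.7 -54.   10.7]
slFL [469.5 165.8  59. ] [469.6 163.9  -5.9]
slFR [458.4  76.   59. ] [458.   70.7   3.6]
gripend [569.1 -61.1 190. ] [568.1 -58.3 202.8]
gripbase [571.6 -27.6 130. ] [570.7 -25.7 140.6]
leafB [704.2 182.7 200. ] [703.9 182.7 201.9]
leafF [556.2 203.9 200. ] [556.1 203.9 201.1]
leafB2 [701.8 176.7 200. ] [700.9 176.8 205.1]
leafF2 [554.8 197.5 200. ] [556.  197.4 182.4]
nut1 [480.1  34.3  12. ] [480.2  32.6  -1.8]
nut2 [453.9   2.7  12. ] [453.9   1.5   3.9]
pinA [454.2 -54.6  17. ] [454.3 -54.   20.3]
pinB [ 490.8 -120.2   17. ] [ 490.8 -121.    13.6]
cheek [576.8  -9.9  93. ] [573.6  -3.6 131.4]
leafB [706.1 182.5 202. ] 2.5552604621353545
leafF [558.8 204.5 200.8] 5.516230733302548
baseFR [505.1  27.6   3. ] 1.8982819613552606
baseBR [712.9   0.8   1.4] 1.217559703669396
extFR [534.8 -55.2   5.1] 1.6378208967090324
extBR [601.9 -64.6   2.9] 2.0261818371422633
ppR [461.1  72.3  24.1] 6.026203987019522
gripTop [570.3 -56.4 203.4]
gripmid [567.9 -57.1 174.8]
gripBot [568.1 -44.4 135.3]
leafmid [633.7 183.8 194.3]
leaflow [630.7 159.4  83. ]
ppTopL [474.3 145.5  56.8]
ppTopR [469.   80.5  48.3]
```

```bash
cat >> h.py <<'E'
YAW=-0.137;C0=np.array([618.9,99.7,0])
RJ=np.array([[np.cos(YAW),-np.sin(YAW),0],[np.sin(YAW),np.cos(YAW),0],[0,0,1]])
def toj(p): return (np.asarray(p)-C0)@RJ
def tow(p): return np.asarray(p)@RJ.T+C0
def cloud(c):
    v,u=np.mgrid[0:480,0:640];K=c["intrinsics"]
    P=cv2.undistortPoints(np.stack([u,v],-1).reshape(-1,1,2).astype(np.float64),K,np.array([c["k1"],0,0,0.]))[:,0]
    d=c["depth"].ravel();q=np.stack([P[:,0]*d,-P[:,1]*d,-d],1);W=np.linalg.inv(c["world_to_cam"])
    p=q@W[:3,:3].T+W[:3,3];ok=d>0
    return toj(p[ok]),c["image"].reshape(-1,3)[ok]
def box(p,a): 
    a=np.array(a);return np.all((p>=a[:,0])&(p<=a[:,1]),1)
E
python3 - <<'E'
from h import *
np.set_printoptions(precision=1,suppress=True)
for n in("top0","side0"):
    p,c=cloud(load(n));print(n)
    for lab,b in [("pp",[(-190,-125),(-50,50),(35,66)]),("slide",[(-190,-150),(-60,60),(8,30)]),("leaf",[(-80,80),(40,140),(90,220)]),("base",[(0,100),(-40,-30),(-5,20)])]:
        q=p[box(p,b)];print(lab,len(q),q.min(0) if len(q) else 0,q.max(0) if len(q) else 0,np.median(q,0) if len(q) else 0)
    q=p[box(p,[(-190,-125),(-20,20),(0,70)])]
    for x in range(-190,-124,4):
        k=q[(q[:,0]>=x)&(q[:,0]<x+4)]
        if len(k): print(x,len(k),np.percentile(k[:,2],[5,50,95]))
    dark=(c.max(1)<75)&box(p,[(-60,40),(-230,-90),(100,240)])
    q=p[dark];print("grip",len(q),q.min(0),q.max(0));
    for z in range(100,230,10):
        k=q[(q[:,2]>=z)&(q[:,2]<z+10)]
        if len(k):print(z,len(k),k.mean(0),k.min(0),k.max(0))
    q=p[box(p,[(-60,60),(40,140),(80,215)])]
    for z in range(80,215,15):
        k=q[(q[:,2]>=z)&(q[:,2]<z+15)]
        if len(k):print("leaf",z,len(k),np.median(k,0))
E
```

```text
top0
pp 158 [-156.4  -37.4   35.6] [-125.    32.4   64.7] [-150.    -7.7   55.9]
slide 24 [-182.5  -46.9    8.1] [-150.2   58.2   29.9] [-154.1   34.2   22.5]
leaf 978 [-76.6  57.5  90.2] [ 73.8  99.7 209.5] [ -4.1  82.7 179.9]
base 115 [ 17.6 -40.    3. ] [ 99.9 -30.2  19. ] [ 62.4 -35.3  10.8]
-190 10 [0.7 3.1 3.9]
-186 10 [0.7 1.9 3.5]
-182 12 [0.7 2.8 6.1]
-178 8 [0.2 1.8 3.8]
-174 12 [0.3 1.6 4.8]
-170 12 [0.2 2.  5.1]
-166 12 [0.2 3.1 5.7]
-162 12 [0.3 0.8 4.8]
-158 22 [ 1.6 56.  63.4]
-154 29 [55.1 58.6 63.9]
-150 22 [20.5 31.6 58.8]
-146 27 [18.8 24.2 29.1]
-142 25 [17.6 23.  29.6]
-138 30 [17.9 24.3 51.6]
-134 27 [17.  40.8 56. ]
-130 29 [19.9 38.7 56.8]
-126 7 [21.8 40.4 52.8]
grip 29 [ -37.8 -150.6  136.6] [ -22.3 -130.4  183.6]
130 4 [ -35.8 -134.   138.9] [ -37.8 -136.5  136.6] [ -34.  -131.4  139.9]
140 9 [ -30.5 -132.9  143.9] [ -36.2 -135.   142.8] [ -24.7 -130.4  145.4]
150 10 [ -29.2 -138.3  154.5] [ -36.3 -142.2  151.1] [ -22.3 -135.8  158.7]
160 3 [ -26.7 -141.1  163.9] [ -34.9 -143.8  160.4] [ -22.3 -139.7  168.9]
170 2 [ -30.3 -144.2  177.5] [ -35.  -145.8  177.
[... 1396 characters left out ...]
50.2] [ -19.9 -149.2  159.7]
160 24 [ -29.4 -157.8  164.5] [ -36.8 -161.3  160.4] [ -20.2 -151.   168.9]
170 25 [ -28.5 -161.2  174.7] [ -36.4 -164.2  170.3] [ -18.7 -155.7  179.8]
180 27 [ -29.  -164.5  184.6] [ -36.6 -167.7  180. ] [ -20.2 -158.3  189.5]
190 47 [ -28.6 -165.8  196.1] [ -36.9 -171.1  190.1] [ -18.7 -154.9  199.8]
200 39 [ -28.  -161.7  202.4] [ -35.9 -167.5  200.1] [ -20.4 -153.7  204.4]
leaf 80 290 [-0.8 63.4 87.5]
leaf 95 297 [ -1.1  66.3 102.8]
leaf 110 306 [  1.7  69.4 117.7]
leaf 125 180 [-26.8  72.3 133.1]
leaf 140 239 [ -5.6  75.5 149.5]
leaf 155 288 [ -2.5  77.9 162.5]
leaf 170 339 [  0.5  80.7 177.1]
leaf 185 332 [ -1.5  83.9 192.4]
leaf 200 186 [ -1.8  87.3 202.6]
```

```bash
cat >> h.py <<'E'
from scipy.spatial.transform import Rotation as R
def tgt(yaw=np.pi/2+YAW):
    x=np.array([np.cos(yaw),np.sin(yaw),0]);z=np.array([0,0,-1.]);return R.from_matrix(np.stack([x,np.cross(z,x),z],1))
def rel(pts):
    from workcell import telemetry
    s=telemetry.get_state();q=s["tcp_rot"];r=R.from_quat([q[1],q[2],q[3],q[0]]);p=s["tool_pos"]
    tip=p+r.apply([0,0,11]);print("t",round(s["time"],2),"tip jig",toj(tip).round(1),"F jig",(s["force"]@RJ).round(1),"grip",round(s["grip_width"],3))
    G=tgt();print("rot left",np.rad2deg((r.inv()*G).as_rotvec()).round(1),"j",s["joints"].round(2))
    for a in pts:
        w=tow(a)+[0,0,11.];print(a,"->",r.inv().apply(w-p).round(1))
E
python3 - <<'E'
from h import *
rel([(-195,-5,231),(-195,-5,60),(-195,-5,28)])
E
```

```text
t 0.1 tip jig [-343.  -641.   230.8] F jig [ 0.2 -0.4 -0.3] grip 0.999
rot left [ -0.1  -0.  -60.7] j [-1.2   0.24 -0.01  1.32 -0.    1.57]
(-195, -5, 231) -> [ 4.400e+02 -4.824e+02  3.000e-01]
(-195, -5, 60) -> [ 440.  -482.2  171.3]
(-195, -5, 28) -> [ 440.  -482.2  203.3]
```

arm_command --pt "28 -30 0 0 0 -6" --pt "55 -60 0 0 0 -12" --pt "82 -90 0 0 0 -18" --pt "110 -120 0 0 0 -24" --pt "137 -150 0 0 0 -30" --pt "165 -180 0 0 0 -36" --pt "192 -210 0 0 0 -42" --pt "219 -240 0 0 0 -48" --pt "246 -270 0 0 0 -54" --pt "274 -300 0 0 0 -60.7" --grip -1

```text
time: 0.93
tool_pos: [336.9, -107.2, 242.2]
tcp_rot: [-0.0, 0.753, 0.658, 0.0]
force: [1.1, -0.8, 0.6]
grip_width: -0.004
```

```bash
python3 - <<'E'
from h import *
rel([(-195,-5,150),(-195,-5,60),(-195,-5,28)])
E
```

```text
t 0.93 tip jig [-251.1 -243.5  231.2] F jig [ 1.2 -0.6  0.6] grip -0.004
rot left [-0.  -0.1  0.2] j [-0.31 -0.06 -0.35  1.28  0.    1.4 ]
(-195, -5, 150) -> [238.2  57.   81.4]
(-195, -5, 60) -> [238.1  57.  171.4]
(-195, -5, 28) -> [238.1  57.  203.4]
```

arm_command --pt "35 9 0 0 0 0" --pt "70 17 5 0 0 0" --pt "105 25 20 0 0 0" --pt "140 34 40 0 0 0" --pt "172 41 60 0 0 0" --pt "200 48 85 0 0 0" --pt "222 53 110 0 0 0" --pt "238 57 145 0 0 0" --pt "238 57 180 0 0 0" --pt "238 57 200 0 0 0"

```text
time: 1.77
tool_pos: [423.4, 121.9, 39.2]
tcp_rot: [-0.001, 0.752, 0.659, -0.001]
force: [-0.8, -1.2, 0.3]
grip_width: 0.001
```

```bash
python3 - <<'E'
from h import *
rel([(-175,-5,30),(-170,-5,30),(-110,-5,30)])
s,t=snap("1")
c=cv2.resize(s["image"][200:400,230:450,::-1],None,fx=3,fy=3);cv2.imwrite("pics/s1c.png",c)
E
```

```text
t 1.77 tip jig [-196.7   -4.7   28.2] F jig [-0.7 -1.3  0.3] grip 0.001
rot left [-0.2  0.   0.3] j [ 0.28  0.27 -0.55  0.75  0.    1.98]
(-175, -5, 30) -> [-0.5 21.7 -1.9]
(-170, -5, 30) -> [-0.5 26.7 -1.9]
(-110, -5, 30) -> [-0.8 86.7 -2.1]
```

View pics/s1c.png

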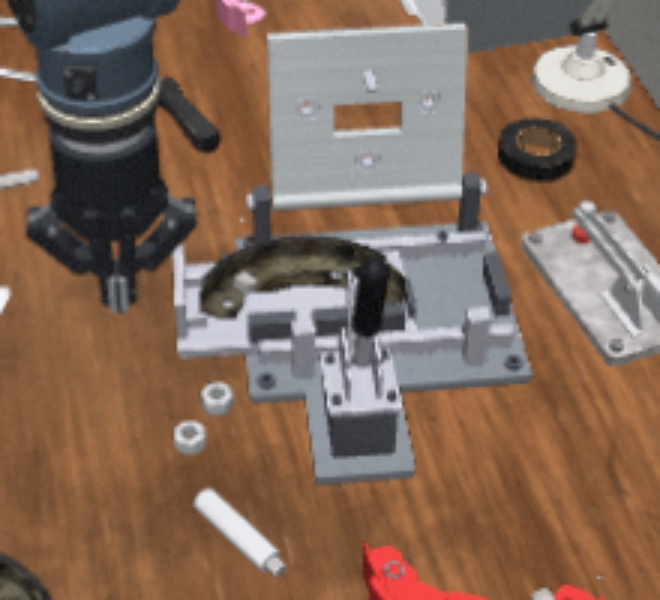

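The fingers (crop ~(118,300)) stand square in front of the push plate (crop ~(180,290)). The knuckles stick out along the push direction, so I'll raise the tips to about 37 mm for clearance over the shoe, then push.

arm_command --pt "0 8 -9 0 0 0" --pt "0 16 -9 0 0 0" --pt "0 22 -9 0 0 0" --pt "0 28 -9 0 0 0" --pt "0 34 -9 0 0 0" --pt "0 40 -9 0 0 0" --pt "0 46 -9 0 0 0" --pt "0 52 -9 0 0 0" --pt "0 58 -9 0 0 0" --pt "0 64 -9 0 0 0"

```text
time: 2.7
tool_pos: [486.1, 112.2, 47.9]
tcp_rot: [-0.002, 0.752, 0.659, -0.003]
force: [-3.6, 0.1, 3.3]
grip_width: 0.001
```

```bash
python3 - <<'E'
from h import *
rel([(-103,-5,37)])
s,t=snap("2")
c=cv2.resize(s["image"][200:400,230:450,::-1],None,fx=3,fy=3);cv2.imwrite("pics/s2c.png",c)
E
```

```text
t 2.7 tip jig [-133.4   -5.7   36.9] F jig [-3.5 -0.4  3.3] grip 0.001
rot left [-0.4  0.1  0.3] j [ 0.23  0.35 -0.4   0.83  0.    1.93]
(-103, -5, 37) -> [ 0.6 30.3 -0.3]
```

View pics/s2c.png

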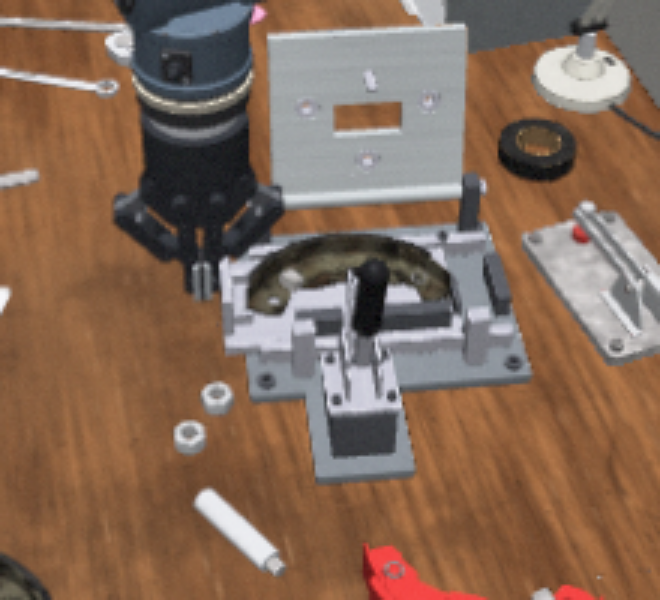

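The push plate has moved from crop x~180 to ~228, with the shoe still in its nest and about 3.5 N on the tool. I'll keep pushing.

arm_command --pt "0 5 0 0 0 0" --pt "0 10 0 0 0 0" --pt "0 15 0 0 0 0" --pt "0 20 0 0 0 0" --pt "0 24 0 0 0 0" --pt "0 27 0 0 0 0" --pt "0 29 0 0 0 0" --pt "0 30 0 0 0 0"

```text
time: 3.47
tool_pos: [511.9, 108.9, 47.6]
tcp_rot: [-0.005, 0.752, 0.659, -0.005]
force: [-28.4, 6.2, 23.3]
grip_width: -0.001
```

```bash
python3 - <<'E'
from h import *
rel([(-103,-5,37)])
E
```

```text
t 3.47 tip jig [-107.4   -5.5   36.6] F jig [-29.    2.2  23.3] grip -0.001
rot left [-0.9  0.1  0.3] j [ 0.21  0.39 -0.34  0.86  0.    1.91]
(-103, -5, 37) -> [ 0.5  4.2 -0.5]
```

```bash
python3 - <<'E'
from h import *
s,t=snap("3")
c=cv2.resize(s["image"][230:350,270:430,::-1],None,fx=4.5,fy=4.5,interpolation=cv2.INTER_CUBIC);cv2.imwrite("pics/s3c.png",c)
c=cv2.resize(t["image"][155:285,260:440,::-1],None,fx=4.4,fy=4.4,interpolation=cv2.INTER_CUBIC);cv2.imwrite("pics/t3c.png",c)
E
```

```text
(no output)
```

View pics/s3c.png

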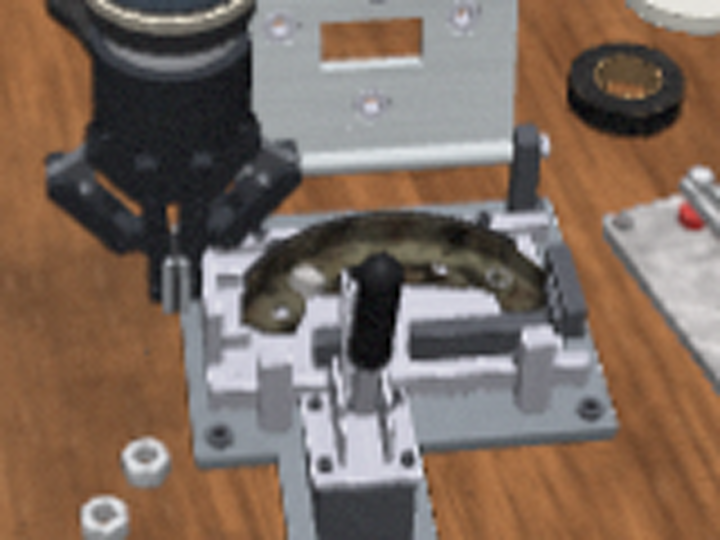

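View pics/t3c.png

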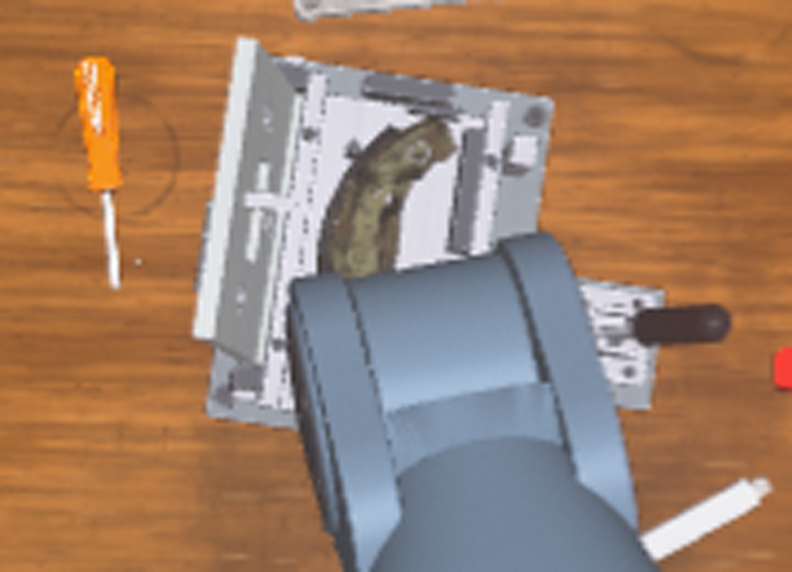

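The slide's back edge (top crop ~(400,100)) looks to be at the stop block, and the shoe is still nested. I'll back off and measure the push plate.

arm_command --pt "0 -5 0 0 0 0" --pt "0 -20 0 0 0 0" --pt "0 -50 -10 0 0 0" --pt "0 -80 -40 0 0 0" --pt "0 -80 -70 0 0 0"

```text
time: 3.98
tool_pos: [428.0, 118.8, 118.1]
tcp_rot: [-0.007, 0.752, 0.659, -0.008]
force: [1.1, 0.6, 0.8]
grip_width: 0.001
```

```bash
python3 - <<'E'
from h import *
np.set_printoptions(precision=1,suppress=True)
rel([(-110,-5,37)])
s,t=snap("4")
for c0,n in((load("side0"),"before"),(s,"after side"),(t,"top")):
    p,_=cloud(c0)
    for lo in (-175,-100):
        q=p[box(p,[(lo,lo+42),(-36,28),(53,62)])]; 
        if len(q):print(n,lo,len(q),np.percentile(q[:,0],[2,20,50,80]))
    # slide rear edge / shoe extents by colour not needed
c=cv2.resize(t["image"][155:285,260:440,::-1],None,fx=4.4,fy=4.4,interpolation=cv2.INTER_CUBIC);cv2.imwrite("pics/t4c.png",c)
E
```

```text
t 3.98 tip jig [-191.9   -7.2  107.1] F jig [1.  0.7 0.8] grip 0.001
rot left [-1.2  0.2  0.3] j [ 0.3  0.2 -0.4  1.   0.   2. ]
(-110, -5, 37) -> [ 1.9 83.1 68.4]
before -175 68 [-153.8 -152.1 -149.9 -147.4]
before -100 39 [-98.8 -98.  -93.6 -78.7]
after side -100 95 [-93.3 -91.7 -88.4 -73.8]
top -100 98 [-96.  -94.2 -91.2 -88.2]
```

View pics/t4c.png

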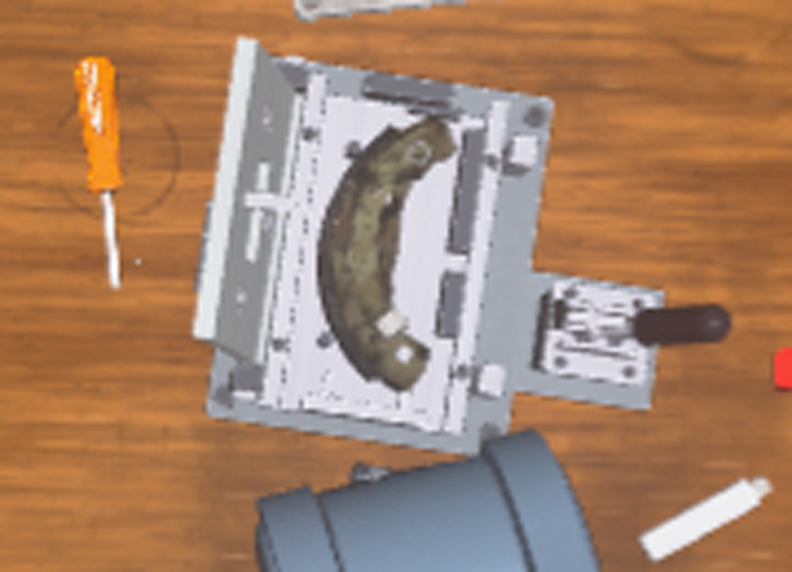

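The slide moved about 61 mm with both cameras agreeing, and it took 29 N against the stop. The stop block touches the slide in the crop at ~(410,95), so the slide is home. Next is the leaf.

```bash
python3 - <<'E'
from h import *
rel([(-192,-7,240),(25,135,245),(25,135,180)])
E
```

```text
t 4.08 tip jig [-184.    -4.6  112. ] F jig [ 2.2  0.3 -0.1] grip 0.002
rot left [-0.4 -0.1  0.4] j [ 0.27  0.2  -0.39  0.99  0.    1.97]
(-192, -7, 240) -> [  -2.1   -8.9 -128. ]
(25, 135, 245) -> [ 138.6  208.9 -134.3]
(25, 135, 180) -> [138.5 209.3 -69.3]
```

arm_command --pt "0 -5 -40 0 0 0" --pt "0 -5 -80 0 0 0" --pt "10 5 -110 0 0 0" --pt "30 30 -134 0 0 0" --pt "52 65 -134 0 0 0" --pt "74 98 -134 0 0 0" --pt "95 130 -134 0 0 0" --pt "115 165 -134 0 0 0" --pt "130 195 -134 0 0 0" --pt "138 209 -134 0 0 0"

```text
time: 4.92
tool_pos: [666.3, 230.6, 253.5]
tcp_rot: [-0.003, 0.752, 0.659, -0.001]
force: [-0.1, -1.2, -0.3]
grip_width: -0.0
```

arm_command --pt "0 0 0 0 0 0" --pt "0 0 20 0 0 0" --pt "0 0 40 0 0 0"

```text
time: 5.17
tool_pos: [667.2, 230.8, 213.0]
tcp_rot: [-0.002, 0.752, 0.659, -0.0]
force: [0.7, 0.1, -0.3]
grip_width: 0.001
```

```bash
python3 - <<'E'
from h import *
s,t=snap("5")
cv2.imwrite("pics/s5c.png",cv2.resize(s["image"][150:370,270:450,::-1],None,fx=2.7,fy=2.7))
r=118
pts=[(25,115,180),(25,105,180)]
print("path of face points")
for a in np.arange(1.7,-.01,-.1): pts.append((25,round(64-r*np.cos(a)+5*np.sin(a),1),round(65+r*np.sin(a)+5*np.cos(a),1)))
rel(pts)
E
```

```text
path of face points
t 5.27 tip jig [ 27.4 135.2 198.9] F jig [-0.6  0.1 -0.8] grip 0.002
rot left [-0.6  0.   0.3] j [0.33 0.58 0.44 1.44 0.   2.03]
(25, 115, 180) -> [-20.2  -2.4  19. ]
(25, 105, 180) -> [-30.2  -2.5  19. ]
(25, np.float64(84.2), np.float64(181.4)) -> [-51.   -2.6  17.6]
(25, np.float64(72.4), np.float64(182.8)) -> [-62.8  -2.7  16.2]
(25, np.float64(60.6), np.float64(183.1)) -> [-74.6  -2.8  15.9]
(25, np.float64(48.9), np.float64(182.1)) -> [-86.3  -2.8  16.9]
(25, np.float64(37.3), np.float64(180.0)) -> [-97.9  -2.9  19. ]
(25, np.float64(25.9), np.float64(176.8)) -> [-109.3   -2.9   22.2]
(25, np.float64(14.9), np.float64(172.4)) -> [-120.3   -2.9   26.6]
(25, np.float64(4.5), np.float64(167.0)) -> [-130.7   -2.9   32. ]
(25, np.float64(-5.4), np.float64(160.5)) -> [-140.6   -2.9   38.5]
(25, np.float64(-14.6), np.float64(153.1)) -> [-149.8   -2.9   46. ]
(25, np.float64(-23.0), np.float64(144.8)) -> [-158.2   -2.9   54.3]
(25, np.float64(-30.6), np.float64(135.8)) -> [-165.8   -2.8   63.3]
(25, np.float64(-37.2), np.float64(126.0)) -> [-172.4   -2.8   73.1]
(25, np.float64(-42.7), np.float64(115.6)) -> [-177.9   -2.7   83.5]
(25, np.float64(-47.3), np.float64(104.6)) -> [-182.5   -2.6   94.5]
(25, np.float64(-50.7), np.float64(93.3)) -> [-185.9   -2.5  105.8]
(25, np.float64(-52.9), np.float64(81.8)) -> [-188.1   -2.4  117.3]
(25, np.float64(-54.0), np.float64(70.0)) -> [-189.1   -2.3  129.1]
```

View pics/s5c.png

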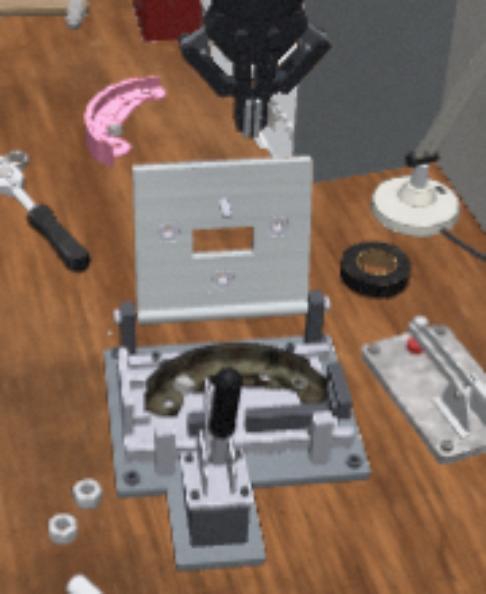

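Seen from the side, the fingers (crop ~(250,115)) are behind and above the leaf's free edge (crop row ~165), clear of it. Now I'll swing the leaf over.

arm_command --pt "-8 -1 15 0 0 0" --pt "-18 -2 18 0 0 0" --pt "-29 -2 18 0 0 0" --pt "-40 -2 17 0 0 0" --pt "-52 -2 16 0 0 0" --pt "-64 -2 16 0 0 0" --pt "-75 -2 17 0 0 0" --pt "-87 -2 19 0 0 0" --pt "-98 -2 22 0 0 0" --pt "-109 -2 27 0 0 0"

```text
time: 6.1
tool_pos: [648.6, 120.8, 183.6]
tcp_rot: [-0.003, 0.752, 0.659, -0.003]
force: [0.2, 1.7, 3.8]
grip_width: 0.001
```

```bash
python3 - <<'E'
from h import *
s,t=snap("6")
cv2.imwrite("pics/s6c.png",cv2.resize(s["image"][150:370,270:450,::-1],None,fx=2.7,fy=2.7))
r=120
pts=[]
for a in np.arange(1.1,-.01,-.1): pts.append((25,float(round(64-r*np.cos(a)+5*np.sin(a)+11-max(0,(.5-a)*12),1)),float(round(65+r*np.sin(a)+5*np.cos(a),1))))
rel(pts)
E
```

```text
t 6.2 tip jig [ 25.8  23.8 171.2] F jig [ 0.4 -0.4 -0.2] grip 0.001
rot left [-0.6  0.1  0.2] j [0.18 0.5  0.23 1.31 0.   1.89]
(25, 25.0, 174.2) -> [ 1.2 -1.  -3. ]
(25, 14.4, 168.7) -> [-9.4 -0.9  2.5]
(25, 4.3, 162.1) -> [-19.5  -0.9   9.2]
(25, -5.0, 154.6) -> [-28.7  -0.9  16.7]
(25, -13.6, 146.1) -> [-37.3  -0.8  25.2]
(25, -21.2, 136.9) -> [-44.9  -0.7  34.4]
(25, -27.9, 126.9) -> [-51.6  -0.7  44.4]
(25, -34.8, 116.3) -> [-58.5  -0.6  55. ]
(25, -40.6, 105.2) -> [-64.2  -0.5  66.2]
(25, -45.2, 93.7) -> [-68.8  -0.4  77.7]
(25, -48.7, 82.0) -> [-72.3  -0.3  89.4]
(25, -51.0, 70.0) -> [-7.460e+01 -1.000e-01  1.014e+02]
```

View pics/s6c.png

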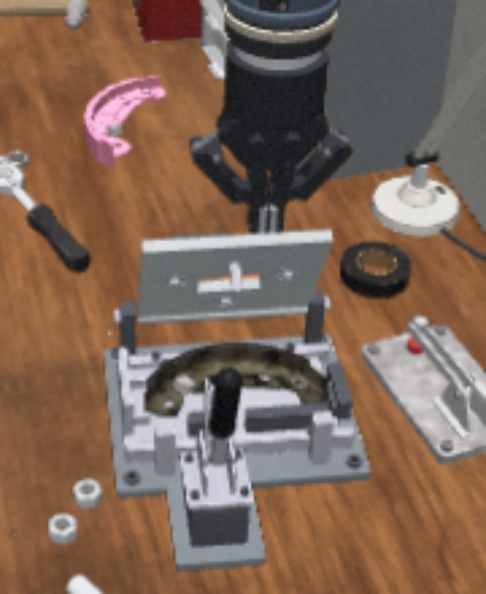

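The leaf has swung past upright, its free edge now at crop row ~240, with the tips behind it. I'll continue down the arc.

arm_command --pt "-10 0 3 0 0 0" --pt "-20 0 9 0 0 0" --pt "-29 0 17 0 0 0" --pt "-37 0 25 0 0 0" --pt "-45 0 34 0 0 0" --pt "-52 0 44 0 0 0" --pt "-58 0 55 0 0 0" --pt "-64 0 66 0 0 0" --pt "-69 0 77 0 0 0" --pt "-72 0 86 0 0 0"

```text
time: 7.03
tool_pos: [636.5, 47.5, 94.6]
tcp_rot: [-0.004, 0.753, 0.658, -0.005]
force: [-0.5, 1.9, 2.0]
grip_width: -0.001
```

```bash
python3 - <<'E'
from h import *
s,t=snap("7")
cv2.imwrite("pics/s7c.png",cv2.resize(s["image"][150:370,270:450,::-1],None,fx=2.7,fy=2.7))
rel([(25,-50,75),(25,-51,70)])
E
```

```text
t 7.13 tip jig [ 23.7 -49.5  83. ] F jig [ 1.1 -0.7  0. ] grip 0.001
rot left [-0.8  0.2  0.2] j [ 0.07  0.52  0.03  1.1  -0.    1.78]
(25, -50, 75) -> [-0.5  1.3  8. ]
(25, -51, 70) -> [-1.5  1.3 13. ]
```

View pics/s7c.png

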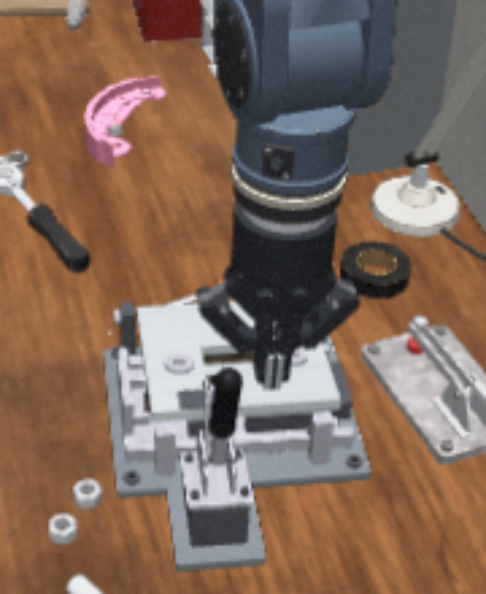

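The leaf is nearly shut, about 0.1 rad open, with the tip at crop (272,385) on its solid part and clear of the clamp. I'll press it down.

arm_command --pt "-1 0 4 0 0 0" --pt "-1 0 8 0 0 0" --pt "-1 0 11 0 0 0" --pt "-1 0 13 0 0 0" --pt "-1 0 15 0 0 0" --pt "-1 0 15 0 0 0"

```text
time: 7.63
tool_pos: [635.6, 46.3, 80.9]
tcp_rot: [-0.004, 0.753, 0.658, -0.006]
force: [-4.9, -2.3, 14.9]
grip_width: 0.004
```

```bash
python3 - <<'E'
from h import *
rel([(25,-51,70)])
E
```

```text
t 7.63 tip jig [ 23.7 -50.7  69.9] F jig [-4.6 -2.9 14.9] grip 0.004
rot left [-0.7  0.2  0.2] j [ 0.07  0.52  0.01  1.06 -0.    1.78]
(25, -51, 70) -> [-0.4  1.2 -0.1]
```

arm_command --pt "0 0 2 0 0 0" --pt "0 0 3 0 0 0" --pt "0 0 3 0 0 0"

```text
time: 7.88
tool_pos: [635.6, 46.3, 80.8]
tcp_rot: [-0.003, 0.753, 0.658, -0.005]
force: [-8.4, -2.7, 23.1]
grip_width: 0.0
```

```bash
python3 - <<'E'
from h import *
rel([(-28,-120,230)])
E
```

```text
t 7.88 tip jig [ 23.7 -50.6  69.8] F jig [-7.9 -3.8 23.1] grip 0.0
rot left [-0.6  0.2  0.2] j [ 0.07  0.52  0.    1.06 -0.    1.78]
(-28, -120, 230) -> [ -69.8  -53.8 -159.4]
```

It stops hard at tip z 69.8 mm (70 expected), so the leaf is shut. I'll lift off and look before the handle.

arm_command --pt "0 0 -30 0 0 0" --pt "0 0 -70 0 0 0" --pt "0 0 -110 0 0 0" --pt "0 0 -150 0 0 0" --pt "0 0 -170 0 0 0"

```text
time: 8.3
tool_pos: [638.4, 47.0, 256.2]
tcp_rot: [-0.001, 0.753, 0.658, -0.002]
force: [0.7, 0.2, 0.1]
grip_width: 0.003
```

```bash
python3 - <<'E'
from h import *
np.set_printoptions(precision=1,suppress=True)
s,t=snap("8")
cv2.imwrite("pics/s8c.png",cv2.resize(s["image"][220:370,290:440,::-1],None,fx=3.6,fy=3.6,interpolation=cv2.INTER_CUBIC))
p,c=cloud(s)
for y in (-70,-40,-10,20): q=p[box(p,[(-70,70),(y-8,y+8),(60,90)])];print("leaf z at y",y,np.median(q[:,2]))
dark=(c.max(1)<75)&box(p,[(-50,0),(-230,-90),(120,240)]);q=p[dark]
for z in range(120,210,10):
    k=q[(q[:,2]>=z)&(q[:,2]<z+10)]
    if len(k):print(z,len(k),np.median(k,0))
rel([(-28,-118,235),(-28,-118,180)])
for a in np.arange(1.3,-.05,-.1): print(round(a,1),np.round([-128-100*np.cos(a)+13.5*np.sin(a),86+100*np.sin(a)+13.5*np.cos(a)],1))
E
```

```text
leaf z at y -70 69.00122191762534
leaf z at y -40 69.26246235136819
leaf z at y -10 70.44878543019519
leaf z at y 20 69.57664239147408
120 4 [ -26.9 -147.5  128.5]
130 29 [ -30.3 -147.6  135.1]
140 24 [ -29.  -152.3  145.4]
150 23 [ -29.4 -155.5  155.6]
160 23 [ -30.4 -158.8  164. ]
170 27 [ -29.6 -161.5  174.4]
180 26 [ -30.  -164.4  184.4]
190 44 [ -29.1 -166.3  195.9]
200 40 [ -28.  -162.3  202.1]
t 8.4 tip jig [ 27.3 -49.4 244.7] F jig [ 0.4  0.3 -0.9] grip -0.0
rot left [-0.2  0.1  0.2] j [ 0.1  0.4  0.3  1.5 -0.   1.8]
(-28, -118, 235) -> [-68.4 -55.6  10. ]
(-28, -118, 180) -> [-68.3 -55.4  65. ]
1.3 [-141.7  186. ]
1.2 [-151.7  184.1]
1.1 [-161.3  181.2]
1.0 [-170.7  177.4]
0.9 [-179.6  172.7]
0.8 [-188.   167.1]
0.7 [-195.8  160.7]
0.6 [-202.9  153.6]
0.5 [-209.3  145.8]
0.4 [-214.8  137.4]
0.3 [-219.5  128.4]
0.2 [-223.3  119.1]
0.1 [-226.2  109.4]
-0.0 [-228.    99.5]
```

View pics/s8c.png

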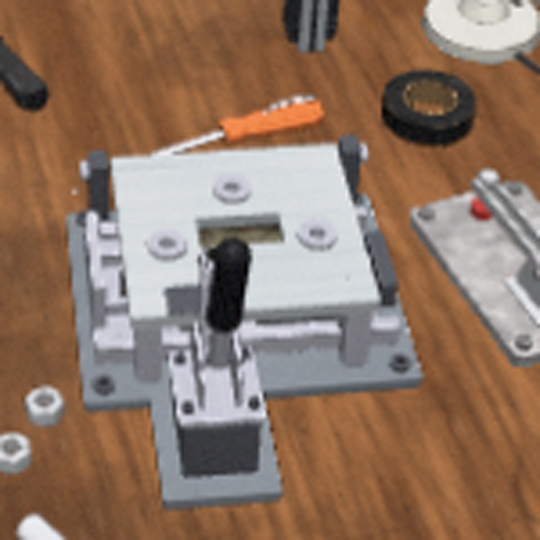

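The leaf lies flat (z about 69.5 mm across) and the handle is still at about 1.25 rad. A light clamp bar stands just behind the grip (crop ~(207,285)), so I'll check its height.

```bash
python3 - <<'E'
from h import *
np.set_printoptions(precision=1,suppress=True)
for n in("side8","top4","top0"):
    p,c=cloud(load(n));k=box(p,[(-60,5),(-150,-75),(95,230)])&(c.max(1)>90);q=p[k]
    print(n,len(q));
    for z in range(95,210,10):
        w=q[(q[:,2]>=z)&(q[:,2]<z+10)]
        if len(w):print(z,len(w),np.median(w,0),w.min(0),w.max(0))
E
```

```text
side8 82
95 14 [ -30.6 -136.4   99.9] [ -34.8 -140.2   96.2] [ -23.6 -112.8  104.8]
105 17 [ -31.9 -139.6  110.4] [ -34.7 -143.5  105.8] [ -24.  -109.3  114. ]
115 19 [ -32.5 -112.5  119.2] [ -34.9 -147.7  116. ] [ -24.7 -105.7  124.6]
125 23 [ -32.2 -107.   131.4] [ -35.2 -148.5  125.6] [-19.5 -87.7 134. ]
135 8 [ -33.4 -103.2  136.4] [ -35.5 -113.4  135.3] [-30.9 -95.1 138. ]
165 1 [ -36.6 -148.4  166.2] [ -36.6 -148.4  166.2] [ -36.6 -148.4  166.2]
top4 102
95 11 [ -37.4 -121.1   97.1] [ -42.7 -126.3   95.6] [ -29.6 -105.6  103.5]
105 8 [ -33.5 -127.3  111. ] [ -37.8 -130.4  107.3] [-27.5 -98.6 114.2]
115 10 [ -31.5 -117.   120. ] [ -37.8 -130.5  115.1] [-25.2 -99.5 124.8]
125 40 [ -31.7 -101.7  131.6] [ -39.6 -138.7  125.4] [-21.5 -86.3 134.7]
135 33 [ -30.9 -104.7  137.2] [ -39.4 -142.2  135.1] [-22.8 -91.8 140.6]
top0 107
95 15 [ -34.2 -123.5   97. ] [ -42.  -133.    95.4] [ -18.8 -103.3  103. ]
105 10 [ -34.4 -128.2  110.3] [ -38.1 -131.3  106.2] [ -27.6 -106.4  114. ]
115 10 [ -27.5 -101.7  122. ] [ -37.6 -129.8  117.9] [-25.4 -95.6 124.9]
125 41 [ -31.6 -102.2  132.6] [ -39.9 -135.5  125.1] [-21.4 -86.1 134.9]
135 31 [ -30.1 -105.3  137.9] [ -39.4 -141.9  135.1] [-23.  -91.6 142.7]
```

The bar tops out at z about 140 mm, y −87 to −110, so a tip at 180 mm clears it. Moving to the left of the handle.

arm_command --pt "-20 -20 0 0 0 0" --pt "-42 -40 5 0 0 0" --pt "-62 -56 10 0 0 0" --pt "-66 -56 30 0 0 0" --pt "-66 -56 50 0 0 0" --pt "-66 -56 64 0 0 0"

```text
time: 8.9
tool_pos: [573.5, -11.4, 190.0]
tcp_rot: [-0.001, 0.753, 0.658, -0.002]
force: [1.2, -0.2, -0.0]
grip_width: -0.004
```

```bash
python3 - <<'E'
from h import *
s,t=snap("9")
cv2.imwrite("pics/s9c.png",cv2.resize(s["image"][190:370,270:450,::-1],None,fx=3,fy=3,interpolation=cv2.INTER_CUBIC))
pts=[]
for a in np.arange(1.3,-.01,-.1): pts.append((-29,float(round(-128-100*np.cos(a)+13.5*np.sin(a)+11-max(0,(.5-a)*14),1)),float(round(86+100*np.sin(a)+13.5*np.cos(a),1))))
rel(pts)
E
```

```text
t 9.0 tip jig [ -30.6 -116.   178.1] F jig [0.2 0.9 0.5] grip -0.008
rot left [-0.5  0.1  0.2] j [-0.02  0.35  0.01  1.24 -0.    1.69]
(-29, -130.7, 186.0) -> [-14.8   1.4  -7.8]
(-29, -140.7, 184.1) -> [-24.8   1.4  -5.9]
(-29, -150.3, 181.2) -> [-34.4   1.4  -3. ]
(-29, -159.7, 177.4) -> [-43.8   1.4   0.8]
(-29, -168.6, 172.7) -> [-52.7   1.4   5.6]
(-29, -177.0, 167.1) -> [-61.1   1.4  11.2]
(-29, -184.8, 160.7) -> [-68.8   1.4  17.6]
(-29, -191.9, 153.6) -> [-75.9   1.4  24.7]
(-29, -198.3, 145.8) -> [-82.3   1.5  32.5]
(-29, -205.2, 137.4) -> [-89.2   1.5  40.9]
(-29, -211.3, 128.4) -> [-95.3   1.6  50. ]
(-29, -216.5, 119.1) -> [-100.4    1.6   59.3]
(-29, -220.8, 109.4) -> [-104.7    1.7   69. ]
(-29, -224.0, 99.5) -> [-107.9    1.8   78.9]
```

View pics/s9c.png

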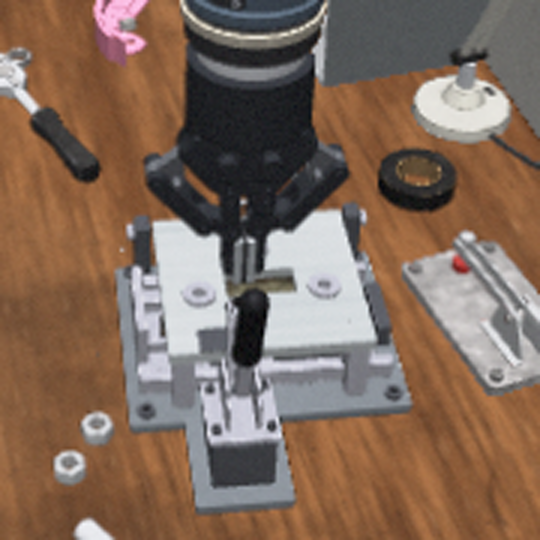

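The tips (crop ~(243,265)) are just behind the black grip (crop ~(250,320)), lined up with it in x. Now I'll push it.

arm_command --pt "-10 1 -3 0 0 0" --pt "-20 1 -3 0 0 0" --pt "-28 1 -3 0 0 0" --pt "-36 1 -2 0 0 0" --pt "-44 1 1 0 0 0" --pt "-53 1 6 0 0 0" --pt "-61 1 11 0 0 0" --pt "-69 1 18 0 0 0" --pt "-76 1 25 0 0 0" --pt "-82 1 32 0 0 0"

```text
time: 9.83
tool_pos: [562.4, -93.4, 156.5]
tcp_rot: [-0.002, 0.753, 0.658, -0.004]
force: [0.8, 0.6, 1.4]
grip_width: -0.001
```

```bash
python3 - <<'E'
from h import *
s,t=snap("10")
cv2.imwrite("pics/s10c.png",cv2.resize(s["image"][190:370,270:450,::-1],None,fx=3,fy=3,interpolation=cv2.INTER_CUBIC))
rel([(-29, -205.2, 137.4),(-29, -211.3, 128.4),(-29, -216.5, 119.1),(-29, -220.8, 109.4),(-29, -224.0, 99.5)])
E
```

```text
t 9.93 tip jig [ -30.6 -199.   144.6] F jig [-0.3  0.1 -0.5] grip 0.002
rot left [-0.6  0.1  0.1] j [-0.16  0.36 -0.06  1.16 -0.    1.54]
(-29, -205.2, 137.4) -> [-6.2  1.5  7.2]
(-29, -211.3, 128.4) -> [-12.3   1.6  16.2]
(-29, -216.5, 119.1) -> [-17.4   1.7  25.5]
(-29, -220.8, 109.4) -> [-21.7   1.8  35.2]
(-29, -224.0, 99.5) -> [-24.9   1.9  45.2]
```

View pics/s10c.png

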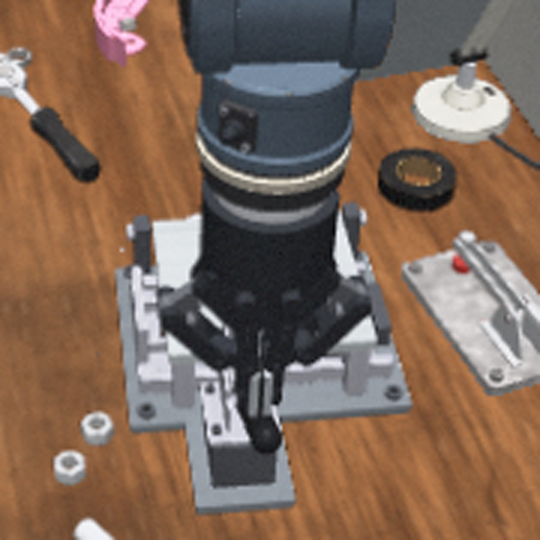

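The handle is down to about 0.5 rad (grip end at crop (265,432)) with the tip on top of it. Continuing.

arm_command --pt "-6 1 7 0 0 0" --pt "-12 1 16 0 0 0" --pt "-17 1 25 0 0 0" --pt "-22 1 34 0 0 0" --pt "-24 1 40 0 0 0" --pt "-25 1 44 0 0 0" --pt "-25 1 47 0 0 0" --pt "-25 1 48 0 0 0"

```text
time: 10.6
tool_pos: [558.7, -118.6, 109.6]
tcp_rot: [-0.002, 0.753, 0.658, -0.004]
force: [-8.6, 1.2, 29.0]
grip_width: -0.001
```

```bash
python3 - <<'E'
from h import *
s,t=snap("11")
cv2.imwrite("pics/s11c.png",cv2.resize(s["image"][190:370,270:450,::-1],None,fx=3,fy=3,interpolation=cv2.INTER_CUBIC))
rel([(-29, -224.0, 99.5)])
E
```

```text
t 10.7 tip jig [ -30.  -224.5   98.8] F jig [-8.  -1.3 22.2] grip 0.003
rot left [-0.5  0.2  0.1] j [-0.21  0.4  -0.13  1.05 -0.    1.5 ]
(-29, -224.0, 99.5) -> [ 0.4  0.9 -0.7]
```

View pics/s11c.png

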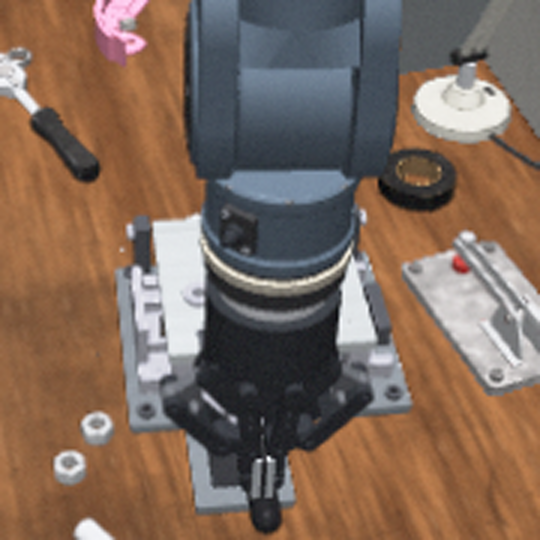

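The grip (crop (265,515)) is down and the tip carries 22–29 N at z 98.8 mm. One more short press to confirm the hard stop, then I'll withdraw.

arm_command --pt "0 0 3 0 0 0" --pt "0 0 5 0 0 0" --pt "0 0 5 0 0 0"

```text
time: 10.95
tool_pos: [558.8, -118.7, 109.3]
tcp_rot: [-0.001, 0.753, 0.658, -0.003]
force: [-12.9, 2.3, 41.7]
grip_width: 0.001
```

arm_command --pt "0 0 -20 0 0 0" --pt "0 0 -60 0 0 0" --pt "0 0 -100 0 0 0" --pt "0 -35 -120 0 0 0" --pt "0 -75 -120 0 0 0" --pt "0 -115 -120 0 0 0" --pt "-20 -150 -120 0 0 0" --pt "-50 -175 -120 0 0 0" --pt "-80 -200 -120 0 0 0" --pt "-110 -220 -120 0 0 0"

```text
time: 11.78
tool_pos: [324.7, -197.9, 231.1]
tcp_rot: [-0.0, 0.753, 0.658, -0.003]
force: [0.6, -0.1, -0.4]
grip_width: -0.001
```

```bash
python3 - <<'E'
from h import *
np.set_printoptions(precision=1,suppress=True)
s,t=snap("12")
cv2.imwrite("pics/s12c.png",cv2.resize(s["image"][210:400,270:450,::-1],None,fx=3,fy=3,interpolation=cv2.INTER_CUBIC))
cv2.imwrite("pics/t12c.png",cv2.resize(t["image"][155:285,260:440,::-1],None,fx=4.4,fy=4.4,interpolation=cv2.INTER_CUBIC))
rel([])
for n,cc in(("side",s),("top",t)):
    p,c=cloud(cc)
    for y in (-70,-40,20): q=p[box(p,[(0,70),(y-8,y+8),(60,90)])];print(n,"leaf z at y",y,np.median(q[:,2]))
    k=(c.max(1)<75)&box(p,[(-45,-15),(-260,-150),(75,130)]);q=p[k]
    for y in range(-260,-150,15):
        w=q[(q[:,1]>=y)&(q[:,1]<y+15)]
        if len(w):print("grip y",y,len(w),np.median(w,0),w[:,2].max())
    q=p[box(p,[(-100,-80),(-36,28),(53,62)])];print("pp",np.percentile(q[:,0],[2,20,50]) if len(q) else 0)
E
```

```text
t 11.88 tip jig [-251.5 -337.5  220.2] F jig [0.1 0.  0.3] grip 0.002
rot left [-0.3  0.3 -0.2] j [-0.6 -0.  -0.3  1.2 -0.   1.2]
side leaf z at y -70 68.4799062013771
side leaf z at y -40 69.56275790416692
side leaf z at y 20 69.5125204373619
grip y -260 43 [ -27.1 -249.1   94. ] 100.34659430754277
grip y -245 68 [ -27.9 -238.4   97.5] 101.2223818539951
grip y -230 63 [ -28.5 -222.4   97.9] 101.03234034919217
grip y -215 60 [ -28.1 -207.6   98.4] 101.96657190584892
grip y -200 60 [ -28.3 -192.4   97.6] 101.29162071506721
grip y -185 45 [ -28.5 -180.1   98.6] 102.57085460783424
pp [-93.1 -91.9 -89.8]
top leaf z at y -70 69.16521229335649
top leaf z at y -40 69.5628855435964
top leaf z at y 20 69.45461075125627
pp [-96.  -94.7 -92.3]
```

View pics/s12c.png

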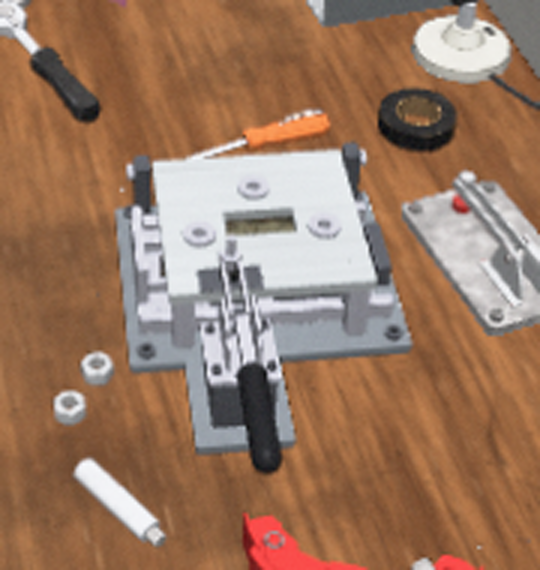

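View pics/t12c.png

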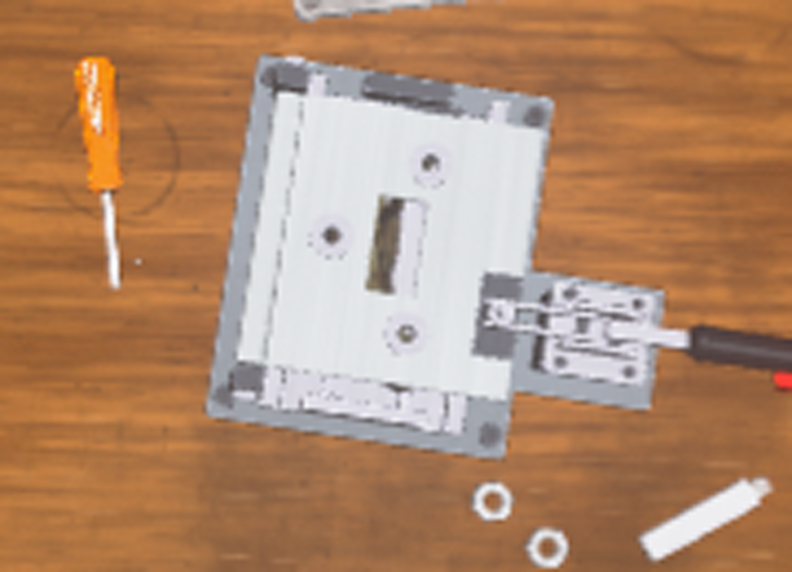

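The leaf is flat, the clamp bar sits on the dark strip (top crop (497,313)), and the handle is level with its grip top at about 99 mm. The nuts, pin and driver are unmoved. Handing in.

```bash
python3 -c "
from workcell import env
print(env.job_done())"
```

```text
the job is handed in; nothing more can be done
None
```

The jig is ready for the drill and the job is handed in, at about 12 s of the 62 s allowed. I pushed the slide home, swung the drill plate over and pressed it shut, then pushed the clamp handle down, all with closed fingertips.

| Step | Last check |
|---|---|
| Slide | It stopped against 29 N. I measured about 61 mm of travel against the nominal 62, and the final cloud put the front face at about x = −93 to −96, where −93 is home. The 1 mm is within camera error. |
| Drill plate | It stopped hard with the tip at 69.8 mm (70 expected). The camera cloud shows it flat at about 69.5 mm, so the pin is in its notch. |
| Clamp handle | It stopped hard at 41.7 N wrist force. The grip is level with its top at about 98–101 mm (99.5 expected), and the clamp bar is on the dark strip. |

- **Shoe and bystanders:** The shoe is still in its nest, seen through the plate's window. The driver, nuts and pin look unmoved in the last pictures.
- **Unexplained reading:** During the slide push there was about 23 N of upward force as it reached the stop. I took it to be a finger bearing on the push plate's edge but did not confirm that. It did not affect the result.

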